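# Bottle to the drying peg, lid on the soak pot

### The job

Finish the washing-up: take the rinsed amber bottle from the sloping wire drainer and set it upside down over the empty peg of the drying rack, its mouth standing flat on the peg's foot plate. Also put the blue lid back on the white soak pot so that it sits fully home and level. Let both down gently rather than dropping them, let go, and leave everything else, the pot included, standing where it is.

Things in the scene. Friction and masses are not known exactly. Their poses are not given: they have to be found in the camera images.
- bottle_mid (a point): The rinsed amber bottle (0.16 kg), open mouth; point: its centre, half-way along its 125 mm. Own z axis runs from base (z -62.5 mm) to mouth rim (z +62.5). Body 54 mm across up to z +23, shoulder to z +37, neck 40 mm across with a 33 mm opening. Base 5 mm thick. White label, blue ring at the neck. Starts lying on the drainer, mouth down the slope: z axis points 20 degrees below horizontal.
- drainer: Fixed wire draining stand over a white drip tray 190 x 130 mm. Origin: on the table under its centre. The wire plane slopes down 20 degrees along own +x, from 94 mm above the table to 36 mm at the low end, where an upturned stop stands 33 mm out of it. Wires 6 mm thick at y +-18 and +-54 mm; the bottle lies between the middle two, its axis 24 mm out of the wire plane, and lifts straight out.
- rack: Fixed white drying rack, 130 mm along its x, 360 mm along its y, rim 24 mm high, floor 16 mm high. Origin: on the table under its centre. Three equal pegs stand on its floor at y = -115, 0 and +115 mm in the rack's frame; two are taken, one is empty (any of the three).
- peg_free: The empty peg of the drying rack: blue, upright, 18 mm thick with a round tip, on a grey foot plate 60 mm across and 4 mm thick. Origin: centre of the foot plate's underside, 16 mm above the table, on the peg's axis. z up: the foot plate's top is at z = 4 mm, the peg's tip at z = 86 mm. An inverted bottle's mouth rim stands on the foot plate.
- beaker: Bystander: a clear beaker, 56 mm across, 100 mm tall, upside down on a neighbouring peg. Loose. Origin: centre of the lower (mouth) end.
- drying_bottle: Bystander: a second amber bottle of the same shape, 125 mm tall, already upside down on another peg. Loose. Origin: centre of the lower (mouth) end.
- cover_mid (a point): The loose blue lid of the soak pot (0.13 kg), lying right way up on the table; point: its centre, half-way up its 48 mm, z up. A plug 87 mm across from z -24 to -18 mm, a disc 112 mm across from z -18 to -12, a white cylindrical knob 26 mm across from z -12 to +24. On the pot the disc rests on the rim and the plug hangs inside.
- pot: The white soak pot, an open round pot (about 0.75 kg, loose), 104 mm across at the rim, 96 mm inside it, 110 mm tall, walls 4 mm. Origin: centre of its underside. z up, rim at z = 110 mm. Pot and lid may stand either way round (one nearer the robot, one farther).
- cap: Bystander: blue screw cap, 46 mm across, 24 mm tall, loose on the table. Origin: centre of its underside.
- blue_rack: Bystander: blue tube rack, 86 x 200 mm, 48 mm tall, behind the work area. Origin: centre of its underside, long side along its y.
- wash_bottle: Bystander: white squeeze wash bottle with red cap and bent spout, 76 mm across, 205 mm tall. Origin: centre of its underside.
- brush: Bystander: bottle brush lying on the table, 320 mm long along its x, 42 mm high. Origin: on the table, 190 mm from the handle's end.
There are look-alikes about, which are no part of the job. What is shaped like the part that bears bottle_mid but red is not meant.

How it is judged:
By the outcome, as a careful person would: the job done as asked, in the order asked, and still so for the second after the job is handed in, with the robot touching nothing.
It also fails if it takes over 66 s, if anything falls off the work surface, if the arm or the gripper's body presses on something with over 40 N, if the wrist force passes 120 N, or if a joint passes its speed limit or range.

### The arm

A 6-joint arm with a two-finger parallel gripper is mounted at the origin on the work surface. World frame = base frame: x ahead of the robot, y to its left, z up, the work surface at z = 0. Lengths are in mm, angles in degrees, forces in N, time in s.
With the tool pointing down it reaches from about 325 to 750 mm from the base axis. Payload 7.6 kg.
Tool frame: the origin (TCP) lies at the very end of the fingers, on their centre line; the grasp point (between the pads) lies ctrl.grip_depth behind it (ctrl.grip_depth is the distance from the TCP to the grasp point, in mm); z points along the fingers, y is the line along which they close (so a half turn about z gives the same grasp; the last joint's range is limited). The gripper opens to 85 mm and grips with 20 to 120 N. Pads are 22 mm wide; open, the fingers measure 114 mm over their backs; the gripper's body (76 mm by 85 mm) begins 54 mm behind the grasp point. The pads swing forward as they close: fully open they stand 13 mm farther back than shut.
Start: joints at [-69.975, 2.991, 80.254, -0, 96.75, -4.028], TCP at [214.004, -479.425, 231.323] pointing down, gripper open.
Joint ranges: [-166.34, 166.34], [-52.06, 124.39], [6.96, 135.62], [-60.46, 240.46], [14.63, 156.25], [-167.68, 167.68]. Speed limits (degrees/s): [147.25, 147.25, 172.46, 180, 180, 180].

### API

Orientations are given as a 3x3 rotation matrix whose columns are the frame's x, y, z axes.
In Python, from plant import sensors, cams, ticket, boxes_of, spot_point, ctrl gives the robot as it stands. The module is installed in compiled form; this text tells all that it offers.
- The arm moves only by the tool drive_tool, never from a script. Its argument "motion" is a list of rows, each a list of 3 entries, a list of its own where there are three numbers: the shift along the tool's x, y, z in cm, then the turn, a rotation vector about the tool's x, y, z in rad, then the opening in per cent of the stroke, from 0 (shut) to 100 (fully open). A call has 1 to 20 rows; each row shifts and turns the commanded pose from where the row before left it, along the tool's axes as they then stand; what a row does not reach is not made up. A row lasts 1/12 s, in which the tool goes at most 41.7 mm and 7.16 degrees, less where a joint would pass 70% of its speed; a pose out of reach is approached as far as the arm can. A call with a gripper value outside its range is refused whole. The fingers move at their own pace and stop on an object; "force" is the grip in N (left out, the last holds). Time passes only in rows, so rows that do not move let the fingers close. It gives the time, the measured TCP pose, the force, the opening and the grip force at its end, in the units of the state.
- sensors.get_obs(): the state, without advancing time (a new reading comes with each control period).
- cams.get_image(name): name is "scene" or "top" or "wrist"; returns (picture, depth): 420x560x3 uint8, red, green, blue; 420x560 float32, mm along the optical axis (not along the pixel's ray), 0 where there is no reading.
- cams.calibration(name): a dict with "K" (3x3 intrinsics, pixels), "extrinsics" (4x4, takes a point from world to camera coordinates); the wrist camera has in their place "hand_eye" (4x4, takes a point from camera to tool coordinates, whose origin is the TCP and whose axes are the flange's). Camera axes: x right, y down, z forward; pixel columns grow to the right and rows downward; lengths in mm; the calibration is good to about 2 mm. A picture is of the moment at which its call begins: read the wrist's pose just before it. calibration takes no time and is no camera call.
- ticket.close_job(): hands the job in; it is judged then, once.
Trained networks look in the newest picture that a camera, given by its name, has taken for a name from the list of things; names that differ only in an ending like _2 or _b are one class to them, and where a whole thing is asked for, a point or a joint stands for the part that bears it (a point fixed in the world has none). Each returns a list of dicts, best first, with "p" (0 to 1); they miss things now and then, are a little off and sometimes report something else, mostly with a low value. They report only what shows in the picture. A call takes as long as a camera call. They do not tell look-alikes from the thing itself.
- boxes_of(query, camera): "uv" ([column, row] in pixels, amid what is visible of it).
- spot_point(query, camera): "uv" ([column, row] in pixels: a listed point, or the origin of a listed thing).
The state is a dict: "t": time; "q": joint angles; "qd": joint speeds; "effort": joint torques, N m; "tcp_pos": TCP position; "ee_rot": TCP orientation; "force": force on the tool from outside, world axes, zero at the start; "torque": the same for the moment, N m; "finger_gap": finger opening in mm; "finger_force": force on a finger pad.
Only numpy, scipy, OpenCV 4.12 (cv2) and the standard library are available. Lean on these libraries where they do the work, as an engineer would, in place of code of your own. Each camera call takes 0.05 s, during which the arm holds its last target. There are 200 camera calls.

## Working session

There is one attempt and no reset: what is moved stays moved. The work goes in short steps, Python scripts to look and compute and a tool call to move; the robot and the scene stay as the last step left them, time stands still between calls to the robot, and variables do not carry over. Pictures are saved under pics/ and viewed, at most 10 in all, crops included, and the job is handed in when it is done.

Besides the shell and the picture viewer there is one more tool, called after ">>>" by a JSON object that holds its "op" and its "data", one argument or row to a line. drive_tool: Moves the arm, as the interface text tells. Its arguments: {"type":"object","properties":{"motion":{"type":"array","items":{"type":"array"}},"force":{"type":"number"}},"required":["motion"]}

```bash
mkdir -p pics; cat > h.py <<'E'
import numpy as np, cv2
from plant import sensors, cams, ticket, boxes_of, spot_point, ctrl
def shot(n,save=None):
    o=sensors.get_obs(); im,d=cams.get_image(n); c=cams.calibration(n); K=np.array(c["K"])
    if n=="wrist":
        T=np.eye(4);T[:3,:3]=o["ee_rot"];T[:3,3]=o["tcp_pos"];M=T@np.array(c["hand_eye"])
    else: M=np.linalg.inv(np.array(c["extrinsics"]))
    if save: cv2.imwrite("pics/"+save,im[:,:,::-1])
    return im,d,K,M
def ray(uv,K,M):
    r=M[:3,:3]@np.linalg.inv(K)@[uv[0],uv[1],1.]; return M[:3,3],r
def atz(uv,z,K,M):
    o,r=ray(uv,K,M); return o+r*(z-o[2])/r[2]
def cloud(d,K,M):
    v,u=np.indices(d.shape); p=np.stack([(u-K[0,2])/K[0,0]*d,(v-K[1,2])/K[1,1]*d,d],-1)
    return p@M[:3,:3].T+M[:3,3]
E
python3 - <<'E'
from h import *
np.set_printoptions(precision=1,suppress=True)
print(ctrl.grip_depth)
print(cams.calibration("wrist")["hand_eye"])
for n in("top","scene"):
    im,d,K,M=shot(n,n+"0.png"); P=cloud(d,K,M); print(n,M[:3,3])
    for q in ["bottle_mid","peg_free","cover_mid","pot","rack","drainer","beaker","drying_bottle","cap","wash_bottle","brush"]:
        for r in spot_point(q,n)[:3]:
            u,v=np.round(r["uv"]).astype(int); 
            print(q,round(r["p"],2),u,v,P[min(max(v,0),419),min(max(u,0),559)])
print(sensors.get_obs())
E
```

```text
18.700000000000003
[[  -0.    -0.9   -0.3   83.5]
 [   1.    -0.    -0.     1.7]
 [   0.    -0.3    0.9 -143.3]
 [   0.     0.     0.     1. ]]
top [ 377.4  -37.1 1638. ]
bottle_mid 0.66 168 281 [261.1 302.5  56.9]
bottle_mid 0.63 297 201 [502.9 -78.6 109.4]
peg_free 0.73 227 170 [592.9 129.9  96.2]
cover_mid 0.56 368 167 [ 615.2 -295.5   51.1]
cover_mid 0.17 228 169 [596.3 127.2  93.9]
pot 0.72 362 227 [ 433.4 -284.8    5.2]
rack 0.59 197 192 [521.2 208.8 145.9]
rack 0.39 371 168 [ 612.3 -304.7   51.1]
drainer 0.36 168 211 [466.8 294.9 123.2]
beaker 0.64 169 212 [464.6 294.3 112.5]
drying_bottle 0.62 195 194 [515.9 215.2 140.6]
cap 0.49 252 246 [369.1  55.5  20.9]
cap 0.43 293 211 [472.7 -67.1 119.3]
wash_bottle 0.72 421 178 [ 576.9 -443.   104.6]
brush 0.81 425 251 [ 362.1 -478.6   12.1]
scene [1055.7  184.2  946.4]
bottle_mid 0.65 268 223 [529.4 -68.2  96.8]
bottle_mid 0.6 450 205 [1055.7  184.2  946.4]
bottle_mid 0.26 337 214 [391.8  58.7  23. ]
peg_free 0.62 338 298 [609.7 133.6  26.1]
cover_mid 0.78 170 234 [ 614.4 -287.    41.9]
pot 0.93 206 188 [ 468.5 -266.    59.2]
pot 0.38
[... 183 characters left out ...]
8.6]
drying_bottle 0.89 389 286 [563.6 227.7  71.9]
drying_bottle 0.2 385 289 [558.  222.9  43.4]
cap 0.71 338 215 [391.6  61.5  19.9]
wash_bottle 0.63 114 208 [ 606.1 -448.3   51.3]
brush 0.73 163 155 [ 367.7 -468.1   -3.3]
brush 0.17 268 216 [516.2 -73.8 104.1]
{'t': 1.2, 'q': array([-70. ,   3. ,  80.3,   0. ,  96.8,  -4. ]), 'qd': array([ 0.,  0.,  0., -0., -0., -0.]), 'effort': array([ -0. , -38.2, -36. ,  -0. ,   0. ,  -0. ]), 'tcp_pos': array([ 214. , -479.4,  231.3]), 'ee_rot': array([[ 0.9,  0.4,  0. ],
       [ 0.4, -0.9, -0. ],
       [ 0. ,  0. , -1. ]]), 'force': array([-0.6, -0.2,  0.6]), 'torque': array([-0. ,  0.1,  0.1]), 'finger_force': 0.0, 'finger_gap': 85.30376776007283}
```

View pics/scene0.png

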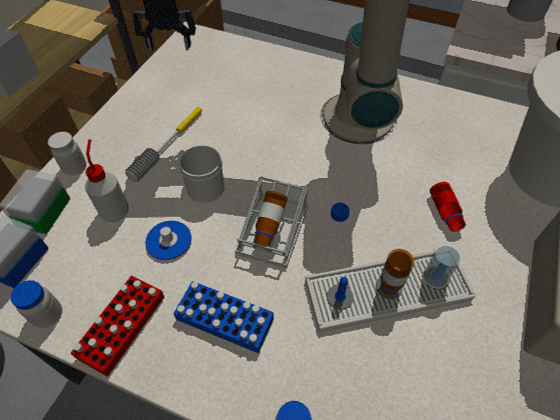

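View pics/top0.png

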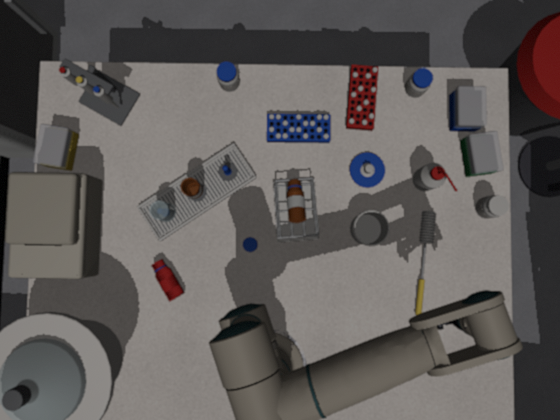

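The scene picture shows:
- the amber bottle on the drainer at (268,223), with its blue ring at the lower end, so the mouth faces away from the robot
- the free blue peg at (340,292)
- the lid at (168,240) and the pot at (203,175)

Possible mix-ups, in top-picture pixels:
- **Bottle:** amber on the drainer (297,201) is the one I want. The red bottle (168,281) is a look-alike, and the amber one already on a peg (190,187) is a bystander.
- **Lid:** the blue disc with white knob (368,168) is the one I want. The blue jar lids (228,72) and (420,80) and the cap (250,244) are not.
- **Peg:** (228,168).

Next I measure and check the choice in one crop.

```bash
cat > m.py <<'E'
from h import *
np.set_printoptions(precision=1,suppress=True)
from scipy.optimize import least_squares
def circ(p):
    f=least_squares(lambda x:np.hypot(p[:,0]-x[0],p[:,1]-x[1])-x[2],[*p.mean(0)[:2],50],loss="soft_l1",f_scale=2).x; return f
E
cat > a.py <<'E'
from m import *
ims=[]
for n in("top","scene"):
    im,d,K,M=shot(n); P=cloud(d,K,M); hsv=cv2.cvtColor(im,cv2.COLOR_RGB2HSV); ims.append(im)
    H,S,V=[hsv[...,i].astype(int) for i in range(3)]; ok=d>0
    def near(x,y,r): return ok&(np.hypot(P[...,0]-x,P[...,1]-y)<r)
    # bottle
    m=near(515,-75,85)&(H<20)&(S>110)&(P[...,2]>35); p=P[m]
    print(n,"bottle n",m.sum(),p.mean(0)); c=p.mean(0);w=np.linalg.svd(p-c)[2][0]; w*=np.sign(w[0]); t=(p-c)@w
    print(" axis",w,"yaw",np.degrees(np.arctan2(w[1],w[0])),"ends",c+w*t.min(),c+w*t.max())
    m=near(515,-75,120)&(H>100)&(H<130)&(S>110)&(P[...,2]>35); print(" ring",P[m].mean(0) if m.any() else None)
    # peg
    m=near(595,128,40)&(H>100)&(H<130)&(S>110)&(P[...,2]>40); p=P[m]; print(" peg",m.sum(),p.mean(0),p[p[:,2]>p[:,2].max()-12].mean(0))
    # lid
    m=near(615,-292,80)&(H>100)&(H<130)&(S>110)&(P[...,2]<35); p=P[m]; print(" lid disc",m.sum(),p.mean(0),circ(p[np.hypot(*(p[:,:2]-p[:,:2].mean(0)).T)>45]))
    m=near(615,-292,40)&(P[...,2]>43); p=P[m]; print(" knob",m.sum(),p.mean(0),circ(p))
    m=near(445,-287,100)&(P[...,2]>103)&(P[...,2]<122); p=P[m]; print(" pot rim",m.sum(),circ(p),np.ptp(p,axis=0))
    m=near(540,212,140)&(P[...,2]>135)&(P[...,2]<160); p=P[m]; print(" dry top",m.sum(),p.mean(0))
cr=lambda im,u,v,s:cv2.resize(im[v-s:v+s,u-s:u+s],(390,390),interpolation=cv2.INTER_CUBIC)
cv2.imwrite("pics/crop.png",np.hstack([cr(ims[1],268,220,50),cr(ims[1],190,200,60)])[:,:,::-1])
E
python3 a.py
```

```text
top bottle n 374 [494.8 -74.2 104.7]
 axis [ 1.   0.1 -0.3] yaw 5.527213765867285 ends [450.4 -78.5 118.3] [572.9 -66.7  80.9]
 ring [550.2 -69.8  83.6]
 peg 44 [596.8 134.   88.7] [598.9 135.   99.9]
 lid disc 751 [ 613.7 -297.8   12.6] [ 613.6 -297.9   49.6]
 knob 51 [ 611.1 -299.7   49.3] [ 611.  -299.9    8.6]
 pot rim 175 [ 427.8 -296.4   49.6] [ 99.4 103.   15.4]
 dry top 280 [536.1 230.3 144.8]
scene bottle n 727 [517.5 -71.3  96.8]
 axis [ 0.9  0.1 -0.4] yaw 4.123256069100684 ends [457.5 -75.6 124.1] [571.5 -67.4  72.3]
 ring [550.4 -68.1  81.6]
 peg 134 [605.7 135.9  78.8] [603.1 136.1  97.9]
 lid disc 1111 [ 617.2 -297.6   11.4] [ 615.8 -298.6   50.7]
 knob 82 [ 614.4 -297.8   47.2] [ 614.2 -297.6    9.3]
 pot rim 272 [ 430.  -295.9   49.8] [106.4 103.8   9.6]
 dry top 530 [539.7 231.2 143.8]
```

View pics/crop.png

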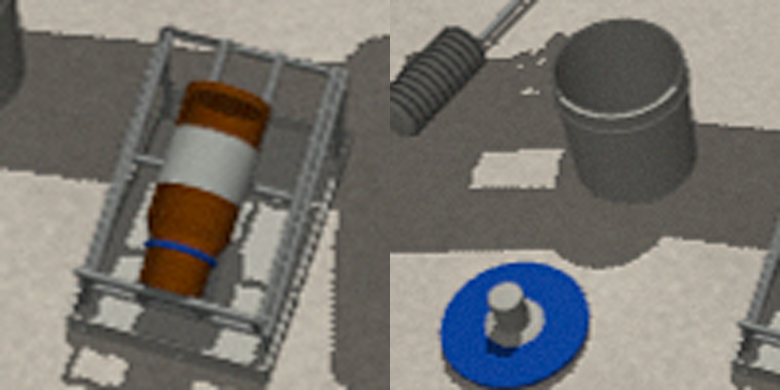

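The crop confirms both choices: the amber bottle with white label and blue ring lies mouth down-slope on the drainer, and the blue lid with white knob is beside the empty white pot. I'm moving above the bottle for one close look.

>>> {"op": "drive_tool", "data": {
  "motion": [
    [[3.15,-2.23,-0.2],[0,0,0],85],
    [[3.15,-2.23,-0.2],[0,0,0],85],
    [[3.15,-2.23,-0.2],[0,0,0],85],
    [[3.15,-2.23,-0.2],[0,0,0],85],
    [[3.15,-2.23,-0.2],[0,0,0],85],
    [[3.15,-2.23,-0.2],[0,0,0],85],
    [[3.15,-2.23,-0.2],[0,0,0],85],
    [[3.15,-2.23,-0.2],[0,0,0],85],
    [[3.15,-2.23,-0.2],[0,0,0],85],
    [[3.15,-2.23,-0.2],[0,0,0],85],
    [[3.15,-2.23,-0.2],[0,0,0],85],
    [[3.15,-2.23,-0.2],[0,0,0],85],
    [[0,0,0],[0,0,0.111],85],
    [[0,0,0],[0,0,0.111],85],
    [[0,0,0],[0,0,0.111],85],
    [[0,0,0],[0,0,0],85],
    [[0,0,0],[0,0,0],85]
  ]
}}

```text
t: 2.72
tcp_pos: [450.1, -81.0, 255.3]
ee_rot: [[0.996, 0.09, 0.0], [0.09, -0.996, -0.0], [0.0, 0.0, -1.0]]
force: [0.3, 0.5, -0.7]
finger_gap: 72.8
finger_force: 0.0
```

```bash
cat > b.py <<'E'
from m import *
o=sensors.get_obs(); print(o["t"],o["q"],o["tcp_pos"],o["finger_gap"])
im,d,K,M=shot("wrist","w1.png"); P=cloud(d,K,M); hsv=cv2.cvtColor(im,cv2.COLOR_RGB2HSV)
H,S,V=[hsv[...,i].astype(int) for i in range(3)]
box=(d>0)&(np.hypot(P[...,0]-512,P[...,1]+73)<90)&(P[...,2]>30)
m=box&(H<20)&(S>110); p=P[m]; print(m.sum(),p.mean(0))
# fit cylinder axis, R=27, pitch -20 on the body part (exclude ring/neck)
p=p[::3]; b=p[p[:,0]<525]
def res(x):
    yaw,y0,z0=x; a=np.array([np.cos(yaw)*np.cos(.349),np.sin(yaw)*np.cos(.349),-np.sin(.349)])
    q=b-[500,y0,z0]; return np.linalg.norm(q-np.outer(q@a,a),axis=1)-27
f=least_squares(res,[.09,-73,80],loss="soft_l1"); x=f.x; print("yaw",np.degrees(x[0]),x[1:],"rms",np.sqrt((f.fun**2).mean()))
yaw=x[0]; a=np.array([np.cos(yaw)*np.cos(.349),np.sin(yaw)*np.cos(.349),-np.sin(.349)]); t=(p-[500,*x[1:]])@a
lo,hi=np.percentile(t,[.5,99.5]); print("ends",lo,hi,"len",hi-lo,"mid",[500,*x[1:]]+a*(lo+hi)/2)
m=box&(H>100)&(H<130)&(S>110); print("ring t",np.median((P[m]-[500,*x[1:]])@a))
print(spot_point("bottle_mid","wrist")[:2])
E
python3 b.py
```

```text
2.7167 [-14.8  -8.4  88.5  -0.   99.8  70. ] [450.1 -81.  255.3] 72.83843318701389
3960 [506.1 -76.1 114.8]
yaw 5.125589424229645 [-75.8  84.1] rms 59.12459023276202
ends -127.02977080846077 69.05903395879204 len 196.0888047672528 mid [472.9 -78.3  94.1]
ring t -121.3706839638468
[{'uv': [283.2, 135.3], 'p': 0.92}, {'uv': [6.3, 276.2], 'p': 0.7}]
```

View pics/w1.png

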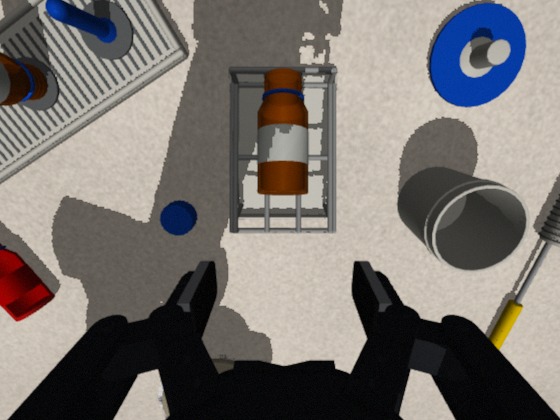

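The wrist view shows the bottle running up the drainer centre, mouth at (283,72), base at (283,190), with nothing resting on it. The fit picked up gripper pixels, so I'm limiting it by height.

```bash
sed -i 's/(P\[...,2\]>30)/(P[...,2]>30)\&(P[...,2]<130)/; s/"w1.png"/None/' b.py; cat >> b.py <<'E'
for nm,c,r,zr in(("peg",(600,135),40,(40,115)),):
    m=(d>0)&(np.hypot(P[...,0]-c[0],P[...,1]-c[1])<r)&(P[...,2]>zr[0])&(P[...,2]<zr[1])&(H>100)&(H<130)&(S>110); p=P[m]; print(nm,m.sum(),p[p[:,2]>85].mean(0) if m.any() else 0)
m=(d>0)&(np.hypot(P[...,0]-430,P[...,1]+296)<90)&(P[...,2]>104)&(P[...,2]<125);print("pot",circ(P[m]))
m=(d>0)&(np.hypot(P[...,0]-613,P[...,1]+298)<40)&(P[...,2]>42)&(P[...,2]<60);print("knob",P[m].mean(0))
E
python3 b.py
```

```text
2.8167 [-14.8  -8.4  88.5  -0.   99.8  70. ] [450.1 -81.2 255.4] 72.99939997807067
3723 [509.3 -75.8 102. ]
yaw 4.847967042629875 [-76.  84.] rms 3.031896268459189
ends -55.94179343103574 68.88372254336412 len 124.82551597439985 mid [506.1 -75.4  81.8]
ring t 45.391063337601544
[{'uv': [283.7, 133.9], 'p': 0.95}, {'uv': [6.0, 274.7], 'p': 0.64}]
peg 1065 [597.3 131.2  97. ]
pot [ 427.4 -295.8   49.6]
knob [ 610.2 -297.8   47.8]
```

>>> {"op": "drive_tool", "data": {
  "motion": [
    [[-0.5,0,3.3],[0,0,0],78],
    [[-0.5,0,3.3],[0,0,0],78],
    [[-0.6,0,3.3],[0,0,0],78],
    [[0,0,0],[0,0.1018,0],78],
    [[0,0,0],[0,0.1018,0],78],
    [[0,0,0],[0,0.1018,0],78],
    [[0,0,0],[0,0.1018,0],78],
    [[0,0,0],[0,0.1018,0],78],
    [[0,0,0],[0,0.1018,0],78],
    [[0,0,0],[0,0,0],78],
    [[0,0,0],[0,0,0],78]
  ]
}}

```text
t: 3.83
tcp_pos: [433.5, -82.8, 156.1]
ee_rot: [[0.817, 0.086, 0.57], [0.071, -0.996, 0.048], [0.572, 0.001, -0.82]]
force: [0.2, 0.2, 1.2]
finger_gap: 66.9
finger_force: 0.0
```

```bash
sed -i 's/("wrist",None)/("wrist","w2.png")/' b.py; python3 b.py; cat > d.py <<'E'
import sys; from m import *
o=sensors.get_obs(); D=np.array(eval(sys.argv[1]))-o["tcp_pos"]; print(o["t"],o["q"],o["tcp_pos"],"tool cm",np.round(D@o["ee_rot"]/10,2),"\n",np.round(o["ee_rot"],3),o["force"])
E
python3 d.py [491,-76.7,74.7]
```

```text
3.8333 [-26.7 -36.2 126.1  20.   61.   53.2] [433.5 -82.8 156.1] 66.86605329008651
5538 [480.5 -78.4 107.4]
yaw 4.835255776539165 [-76.4  83.6] rms 7.235885869517607
ends -56.31096040246623 67.36107493496816 len 123.67203533743438 mid [505.2 -75.9  81.7]
ring t 45.11132775247156
[{'uv': [280.0, 189.7], 'p': 0.71}]
peg 1080 [595.5 131.1  95.6]
pot [ 426.8 -296.4   50. ]
knob [ 608.8 -297.9   47.1]
3.9333 [-26.6 -36.1 125.8  20.   61.   53.2] [434.8 -82.8 157.6] tool cm [-0.1 -0.1 10. ] 
 [[ 0.8  0.1  0.6]
 [ 0.1 -1.   0. ]
 [ 0.6  0.  -0.8]] [-0.5 -0.2  0.1]
```

>>> {"op": "drive_tool", "data": {
  "motion": [
    [[0,-0.05,1.6],[0,0,0],78],
    [[0,0,1.6],[0,0,0],78],
    [[0,0,1.6],[0,0,0],78],
    [[0,0,1.6],[0,0,0],78],
    [[0,0,1.6],[0,0,0],78],
    [[0,0,1.0],[0,0,0],78],
    [[0,0,1.0],[0,0,0],78],
    [[0,0,0],[0,0,0],78],
    [[0,0,0],[0,0,0],78]
  ]
}}

```text
t: 4.68
tcp_pos: [491.9, -76.6, 74.3]
ee_rot: [[0.817, 0.088, 0.57], [0.072, -0.996, 0.051], [0.572, -0.0, -0.82]]
force: [-0.7, 0.2, -0.5]
finger_gap: 66.9
finger_force: 0.0
```

```bash
python3 d.py [491,-77.1,74.7]; python3 -c "
from h import *; shot('wrist','w3.png')"
```

```text
4.6833 [-21.4 -17.3 123.3  21.5  44.1  51.9] [491.9 -76.6  74.3] tool cm [-0.1  0.  -0.1] 
 [[ 0.8  0.1  0.6]
 [ 0.1 -1.   0.1]
 [ 0.6 -0.  -0.8]] [-0.7  0.2 -0.5]
```

View pics/w3.png

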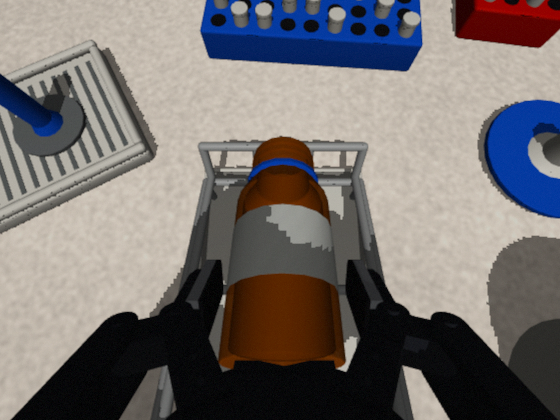

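The fingers straddle the bottle body centrally, with the bottle at about (285,290) and the pads at (205,300) and (365,300). Now I close, then lift.

>>> {"op": "drive_tool", "data": {
  "motion": [
    [[0,0,0],[0,0,0],30],
    [[0,0,0],[0,0,0],30],
    [[0,0,0],[0,0,0],30],
    [[0,0,0],[0,0,0],30],
    [[0,0,0],[0,0,0],30],
    [[0,0,0],[0,0,0],30],
    [[0,0,0],[0,0,0],30],
    [[0,0,0],[0,0,0],30]
  ],
  "force": 50
}}

```text
t: 5.4
tcp_pos: [492.0, -76.5, 75.9]
ee_rot: [[0.815, 0.087, 0.573], [0.071, -0.996, 0.05], [0.576, -0.0, -0.818]]
force: [2.4, 4.1, 1.5]
finger_gap: 53.6
finger_force: 52.5
```

>>> {"op": "drive_tool", "data": {
  "motion": [
    [[0.6,0,-0.8],[0,0,0],30],
    [[0.9,0,-1.2],[0,0,0],30],
    [[1.2,0,-1.6],[0,0,0],30],
    [[1.7,0,-2.4],[0,0,0],30],
    [[1.7,0,-2.4],[0,0,0],30],
    [[1.7,0,-2.4],[0,0,0],30],
    [[1.7,0,-2.4],[0,0,0],30],
    [[1.7,0,-2.4],[0,0,0],30],
    [[1.7,0,-2.4],[0,0,0],30],
    [[0,0,0],[0,0,0],30]
  ]
}}

```text
t: 6.23
tcp_pos: [494.7, -77.4, 304.7]
ee_rot: [[0.81, 0.086, 0.581], [0.073, -0.996, 0.045], [0.582, 0.006, -0.813]]
force: [0.6, -0.1, -0.2]
finger_gap: 53.9
finger_force: 52.9
```

>>> {"op": "drive_tool", "data": {
  "motion": [
    [[0,0,0],[0,0,-0.1208],30],
    [[0,0,0],[0,0,-0.1208],30],
    [[0,0,0],[0,0,-0.1208],30],
    [[0,0,0],[0,0,-0.1208],30],
    [[0,0,0],[0,0,-0.1208],30],
    [[0,0,0],[0,0,-0.1208],30],
    [[0,0,0],[0,0,-0.1208],30],
    [[0,0,0],[0,0,-0.1208],30],
    [[0,0,0],[0,0,-0.1208],30],
    [[0,0,0],[0,0,-0.1208],30],
    [[0,0,0],[0,0,-0.1208],30],
    [[0,0,0],[0,0,-0.1208],30],
    [[0,0,0],[0,0,-0.1208],30]
  ]
}}

```text
t: 7.32
tcp_pos: [493.1, -76.9, 296.0]
ee_rot: [[-0.09, 0.816, 0.571], [0.996, 0.076, 0.049], [-0.004, 0.573, -0.819]]
force: [-0.5, 0.7, -2.2]
finger_gap: 53.6
finger_force: 52.9
```

>>> {"op": "drive_tool", "data": {
  "motion": [
    [[0,0,0],[0,0,-0.1208],30],
    [[0,0,0],[0,0,-0.1208],30],
    [[0,0,0],[0,0,-0.1208],30],
    [[0,0,0],[0,0,-0.1208],30],
    [[0,0,0],[0,0,-0.1208],30],
    [[0,0,0],[0,0,-0.1208],30],
    [[0,0,0],[0,0,-0.1208],30],
    [[0,0,0],[0,0,-0.1208],30],
    [[0,0,0],[0,0,-0.1208],30],
    [[0,0,0],[0,0,-0.1208],30],
    [[0,0,0],[0,0,-0.1208],30],
    [[0,0,0],[0,0,-0.1208],30],
    [[0,0,0],[0,0,-0.1208],30],
    [[0,0,0],[0,0,0],30],
    [[0,0,0],[0,0,0],30]
  ]
}}

```text
t: 8.57
tcp_pos: [493.3, -76.9, 296.0]
ee_rot: [[-0.817, -0.083, 0.571], [-0.067, 0.997, 0.049], [-0.573, 0.002, -0.819]]
force: [-0.4, 0.3, -1.5]
finger_gap: 53.7
finger_force: 52.9
```

```bash
python3 d.py [550,80,250]; python3 -c "
from h import *; shot('scene','s2.png')
x=np.array(sensors.get_obs()['ee_rot']);print(x.round(3))"
```

```text
8.5667 [ -21.3  -27.7  104.9   15.5   71.4 -116.9] [493.3 -76.9 296. ] tool cm [-3.  15.2  7.8] 
 [[-0.8 -0.1  0.6]
 [-0.1  1.   0. ]
 [-0.6  0.  -0.8]] [-0.4  0.3 -1.5]
[[-0.817 -0.083  0.571]
 [-0.066  0.997  0.049]
 [-0.573  0.002 -0.819]]
```

View pics/s2.png

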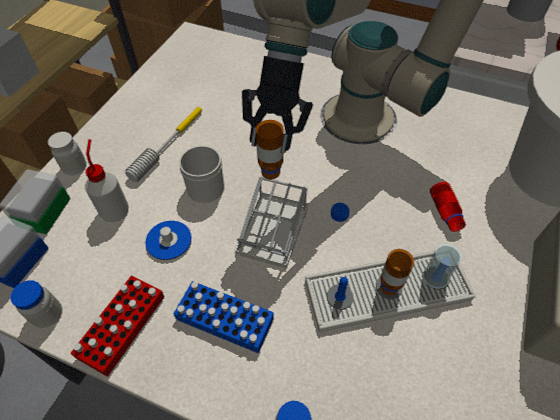

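The scene view shows the bottle upside down in the gripper at (270,150) and the peg free at (340,292). Next I fit the held bottle and the peg with the same cameras.

```bash
cat > c.py <<'E'
from m import *
o=sensors.get_obs(); T=o["tcp_pos"]; print(o["t"],o["tcp_pos"])
R=np.array(o["ee_rot"]); nom=T-20.7*R[:,2]; print("nominal grasp",nom)
for n in("top","scene"):
    im,d,K,M=shot(n); P=cloud(d,K,M); hsv=cv2.cvtColor(im,cv2.COLOR_RGB2HSV); H,S,V=[hsv[...,i].astype(int) for i in range(3)]
    m=(d>0)&(np.hypot(P[...,0]-nom[0],P[...,1]-nom[1])<70)&(P[...,2]>nom[2]-120)&(H<20)&(S>110)&(P[...,2]<nom[2]+60); p=P[m]; 
    if n=="scene":
        lo,hi=np.percentile(p[:,2],[1,99]); print("bottle z",lo,hi)
        b=p[p[:,2]>hi-75]
        def res(x):
            a=np.array([x[2],x[3],-1]);a/=np.linalg.norm(a);q=b-[x[0],x[1],nom[2]]; return np.linalg.norm(q-np.outer(q@a,a),axis=1)-27
        f=least_squares(res,[*nom[:2],0,0],loss="soft_l1"); print("axis at grasp z",f.x[:2],"tilt deg",np.degrees(f.x[2:]),len(b),np.abs(f.fun).mean())
    m=(d>0)&(np.hypot(P[...,0]-600,P[...,1]-133)<25)&(P[...,2]>35)&(P[...,2]<93)&(H>100)&(H<130)&(S>110);b2=P[m]
    f=least_squares(lambda x:np.hypot(b2[:,0]-x[0],b2[:,1]-x[1])-9,[600,133],loss="soft_l1"); print(n,"peg",f.x,len(b2),np.abs(f.fun).mean())
    m=(d>0)&(np.hypot(P[...,0]-600,P[...,1]-133)<45)&(P[...,2]>15)&(P[...,2]<30)&(S<60); 
    print(spot_point("peg_free",n)[:1], [atz(r["uv"],16,K,M) for r in spot_point("peg_free",n)[:1]])
    p=P[(d>0)&(np.hypot(P[...,0]-538,P[...,1]-231)<40)&(P[...,2]>70)&(P[...,2]<140)&(H<20)&(S>110)]
    f=least_squares(lambda x:np.hypot(p[:,0]-x[0],p[:,1]-x[1])-27,[538,231],loss="soft_l1"); print("dry bottle",f.x)
E
python3 c.py
```

```text
8.6167 [493.4 -76.8 296. ]
nominal grasp [481.6 -77.8 313. ]
top peg [599.7 136.1] 22 0.3261299667753848
[{'uv': [225.1, 169.2], 'p': 0.66}] [array([606.6, 144.6,  16. ])]
dry bottle [534.1 234.1]
bottle z 224.34691948457035 346.1832658629635
axis at grasp z [483.1 -78.7] tilt deg [1.  0.1] 780 5.597235487056962
scene peg [599.8 135.9] 94 0.5156452156772944
[{'uv': [338.6, 297.6], 'p': 0.7}] [array([603.3, 134. ,  16. ])]
dry bottle [536.4 231.2]
```

>>> {"op": "drive_tool", "data": {
  "motion": [
    [[-0.43,1.28,0.84],[0,0,0],30],
    [[-0.86,2.55,1.69],[0,0,0],30],
    [[-0.86,2.55,1.69],[0,0,0],30],
    [[-0.86,2.55,1.69],[0,0,0],30],
    [[-0.86,2.55,1.69],[0,0,0],30],
    [[-0.86,2.55,1.69],[0,0,0],30],
    [[-0.86,2.55,1.69],[0,0,0],30],
    [[-0.86,2.55,1.69],[0,0,0],30],
    [[-0.43,1.28,0.84],[0,0,0],30],
    [[0,0,0],[0,0,0],30],
    [[0,0,0],[0,0,0],30]
  ]
}}

```text
t: 9.83
tcp_pos: [609.3, 138.9, 223.7]
ee_rot: [[-0.817, -0.087, 0.57], [-0.071, 0.996, 0.05], [-0.572, 0.0, -0.82]]
force: [-0.1, -0.6, -1.6]
finger_gap: 53.7
finger_force: 53.1
```

```bash
python3 c.py; python3 d.py [609.6,137.9,225]
```

```text
9.8333 [609.3 138.9 223.7]
nominal grasp [597.5 137.9 240.7]
top peg [600. 133.] 0 nan
[] []
dry bottle [552.8 239.7]
bottle z 152.3818925319955 276.0551529902844
axis at grasp z [599.  135.5] tilt deg [1.2 0.2] 895 6.328128718504194
scene peg [599.9 136.3] 98 0.45404546000429624
[{'uv': [340.1, 296.8], 'p': 0.98}] [array([600.2, 136.5,  16. ])]
dry bottle [536.3 231.2]
10.1333 [ 10.8  -5.3  94.9  -4.1  55.5 -82.7] [609.5 137.3 225.4] tool cm [0.  0.1 0. ] 
 [[-0.8 -0.1  0.6]
 [-0.1  1.   0. ]
 [-0.6  0.  -0.8]] [ 0.3  0.1 -1.5]c.py:14: RuntimeWarning: Mean of empty slice.
  f=least_squares(lambda x:np.hypot(b2[:,0]-x[0],b2[:,1]-x[1])-9,[600,133],loss="soft_l1"); print(n,"peg",f.x,len(b2),np.abs(f.fun).mean())
  ret = ret.dtype.type(ret / rcount)
```

>>> {"op": "drive_tool", "data": {
  "motion": [
    [[0.57,0.05,0.82],[0,0,0],30],
    [[0.86,0,1.23],[0,0,0],30],
    [[0.86,0,1.23],[0,0,0],30],
    [[0.86,0,1.23],[0,0,0],30],
    [[0.86,0,1.23],[0,0,0],30],
    [[0.86,0,1.23],[0,0,0],30],
    [[0.86,0,1.23],[0,0,0],30],
    [[0.86,0,1.23],[0,0,0],30],
    [[0,0,0],[0,0,0],30],
    [[0,0,0],[0,0,0],30],
    [[0,0,0],[0,0,0],30]
  ]
}}

```text
t: 11.05
tcp_pos: [610.0, 138.7, 110.6]
ee_rot: [[-0.815, -0.086, 0.572], [-0.07, 0.996, 0.05], [-0.575, 0.001, -0.818]]
force: [0.2, 0.2, -0.9]
finger_gap: 53.9
finger_force: 53.1
```

```bash
python3 c.py 2>/dev/null|grep -v peg; python3 d.py [609.6,137.9,94.5]; python3 -c "
from h import *; im,*_=shot('scene');cv2.imwrite('pics/s3.png',cv2.resize(im[190:350,260:480],(770,560))[:,:,::-1])"
```

```text
11.05 [610.  138.7 110.6]
nominal grasp [598.1 137.7 127.5]
[{'uv': [422.2, 248.0], 'p': 0.51}] [array([ 371.2, -469. ,   16. ])]
dry bottle [533.5 222. ]
bottle z 37.26857401145614 162.44686356264302
axis at grasp z [599.7 136.9] tilt deg [1.5 0.5] 717 6.6493231088169376
[{'uv': [337.6, 298.1], 'p': 0.7}] [array([605.4, 132.3,  16. ])]
dry bottle [536.5 231.3]
11.35 [ 11.    1.2 102.3  -5.2  41.7 -81.1] [609.8 138.8 110.4] tool cm [ 0.9 -0.1  1.3] 
 [[-0.8 -0.1  0.6]
 [-0.1  1.   0.1]
 [-0.6  0.  -0.8]] [-0.3  0.8 -1.8]
```

View pics/s3.png

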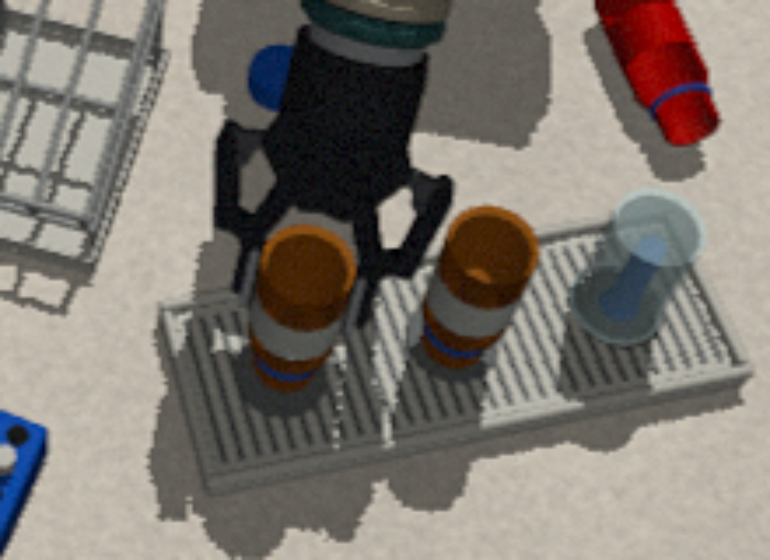

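The crop shows the bottle over the peg at (300,310), upright, with the neighbours untouched. I'm lowering the last stretch slowly.

>>> {"op": "drive_tool", "data": {
  "motion": [
    [[0.17,0,0.25],[0,0.007,0],30],
    [[0.17,0,0.25],[0,0.008,0],30],
    [[0.17,0,0.25],[0,0,0],30],
    [[0.17,0,0.25],[0,0,0],30],
    [[0.06,0,0.08],[0,0,0],30],
    [[0.06,0,0.08],[0,0,0],30],
    [[0.06,0,0.08],[0,0,0],30],
    [[0,0,0],[0,0,0],30],
    [[0,0,0],[0,0,0],30]
  ]
}}

```text
t: 12.15
tcp_pos: [610.3, 138.9, 96.0]
ee_rot: [[-0.823, -0.086, 0.561], [-0.071, 0.996, 0.049], [-0.564, 0.0, -0.826]]
force: [-2.1, -0.2, 5.8]
finger_gap: 54.0
finger_force: 53.6
```

>>> {"op": "drive_tool", "data": {
  "motion": [
    [[0.03,0,0.04],[0,0,0],30],
    [[0.03,0,0.04],[0,0,0],30],
    [[0,0,0],[0,0,0],30],
    [[0,0,0],[0,0,0],30]
  ]
}}

```text
t: 12.48
tcp_pos: [610.7, 138.9, 96.0]
ee_rot: [[-0.822, -0.086, 0.563], [-0.071, 0.996, 0.049], [-0.565, 0.001, -0.825]]
force: [-3.4, -1.8, 9.7]
finger_gap: 53.3
finger_force: 54.0
```

>>> {"op": "drive_tool", "data": {
  "motion": [
    [[0,0,0],[0,0,0],65],
    [[0,0,0],[0,0,0],70],
    [[0,0,0],[0,0,0],76],
    [[0,0,0],[0,0,0],76],
    [[0,0,0],[0,0,0],76],
    [[0,0,0],[0,0,0],76]
  ]
}}

```text
t: 12.98
tcp_pos: [609.3, 138.7, 93.2]
ee_rot: [[-0.825, -0.086, 0.559], [-0.071, 0.996, 0.049], [-0.561, 0.0, -0.828]]
force: [-0.4, -0.3, -0.3]
finger_gap: 65.3
finger_force: 0.0
```

```bash
python3 c.py 2>/dev/null|grep -v peg; python3 d.py [609.6,137.9,94.5]
```

```text
12.9833 [609.3 138.7  93.2]
nominal grasp [597.7 137.7 110.4]
[{'uv': [360.0, 229.8], 'p': 0.39}] [array([ 424.2, -277. ,   16. ])]
dry bottle [538.1 232.3]
bottle z 22.092393154452115 147.95819614336583
axis at grasp z [600.2 137.2] tilt deg [ 0.8 -0.7] 679 6.985089436775751
[{'uv': [340.6, 294.7], 'p': 0.44}] [array([594.9, 135.9,  16. ])]
dry bottle [536.4 231.4]
13.2833 [ 10.9   2.9 102.4  -5.1  40.8 -81.1] [609.4 138.7  93.5] tool cm [-0.1 -0.1 -0.1] 
 [[-0.8 -0.1  0.6]
 [-0.1  1.   0. ]
 [-0.6  0.  -0.8]] [-0.3 -0.4  0.3]
```

>>> {"op": "drive_tool", "data": {
  "motion": [
    [[0,0,-1.5],[0,0,0],76],
    [[0,0,-3],[0,0,0],76],
    [[0,0,-3],[0,0,0],76],
    [[0,0,-3],[0,0,0],76],
    [[0,0,-3],[0,0,0],76],
    [[0,0,0],[0,0.1195,0],76],
    [[0,0,0],[0,0.1195,0],76],
    [[0,0,0],[0,0.1195,0],76],
    [[0,0,0],[0,0.1195,0],76],
    [[0,0,0],[0,0.1195,0],76],
    [[0,0,0],[0,0,0],76]
  ]
}}

```text
t: 14.2
tcp_pos: [535.3, 131.9, 202.6]
ee_rot: [[-0.996, -0.085, -0.011], [-0.085, 0.996, -0.001], [0.011, -0.0, -1.0]]
force: [-0.9, 0.3, -0.0]
finger_gap: 65.1
finger_force: 0.0
```

>>> {"op": "drive_tool", "data": {
  "motion": [
    [[-0.17,-3.5,-0.1],[0,0,0],65],
    [[-0.17,-3.5,-0.1],[0,0,0],65],
    [[-0.17,-3.5,-0.1],[0,0,0],65],
    [[-0.17,-3.5,-0.1],[0,0,0],65],
    [[-0.17,-3.5,-0.1],[0,0,0],65],
    [[-0.17,-3.5,-0.1],[0,0,0],65],
    [[-0.17,-3.5,-0.1],[0,0,0],65],
    [[-0.17,-3.5,-0.1],[0,0,0],65],
    [[-0.17,-3.5,-0.1],[0,0,0],65],
    [[-0.17,-3.5,-0.1],[0,0,0],65],
    [[-0.17,-3.5,-0.1],[0,0,0],65],
    [[-0.17,-3.5,-0.1],[0,0,0],65],
    [[0,0,0],[0,0,0],65],
    [[0,0,0],[0,0,0],65]
  ]
}}

```text
t: 15.37
tcp_pos: [589.9, -286.1, 216.7]
ee_rot: [[-0.997, -0.083, -0.0], [-0.083, 0.997, -0.001], [0.0, -0.001, -1.0]]
force: [0.7, 0.7, 0.5]
finger_gap: 55.4
finger_force: 0.0
```

```bash
cat > e.py <<'E'
from m import *
for n,t in(("top",0),("scene",0),("wrist","w4.png")):
    im,d,K,M=shot(n,t or None); P=cloud(d,K,M); hsv=cv2.cvtColor(im,cv2.COLOR_RGB2HSV); H,S,V=[hsv[...,i].astype(int) for i in range(3)]
    near=lambda x,y,r:(d>0)&(np.hypot(P[...,0]-x,P[...,1]-y)<r)
    m=near(613,-298,75)&(H>100)&(H<130)&(S>110)&(P[...,2]<30); print(n,"disc",m.sum(),circ(P[m][np.hypot(P[m][:,0]-613,P[m][:,1]+298)>46]) if m.sum()>50 else 0)
    m=near(613,-298,30)&(P[...,2]>25)&(P[...,2]<60); p=P[m]
    if len(p)>20: print(" knob top",p[p[:,2]>42].mean(0), "R13", least_squares(lambda x:np.hypot(p[p[:,2]<43,0]-x[0],p[p[:,2]<43,1]-x[1])-13,[613,-298]).x)
    m=near(430,-296,80)&(P[...,2]>104)&(P[...,2]<125); print(" pot",circ(P[m]) if m.sum()>50 else 0)
E
python3 e.py; python3 d.py [613,-298,26]
```

```text
top disc 302 [ 613.9 -298.4   50.6]
 pot [ 426.9 -297.    48.9]
scene disc 1114 [ 613.8 -298.7   51.2]
 knob top [ 614.5 -298.    46.9] R13 [ 612.5 -299.8]
 pot [ 430.1 -296.    49.6]
wrist disc 4906 [ 611.9 -299.3   50.8]
 knob top [ 610.5 -300.9   48.2] R13 [ 612.4 -300.9]
 pot [ 428.8 -297.9   49.1]
15.5167 [ -28.9   24.7   56.5   -0.    98.8 -123.9] [ 590.5 -283.3  217.6] tool cm [-2.1 -1.6 19.2] 
 [[-1.  -0.1 -0. ]
 [-0.1  1.  -0. ]
 [ 0.  -0.  -1. ]] [ 1.6 -0.  -0.3]
```

View pics/w4.png

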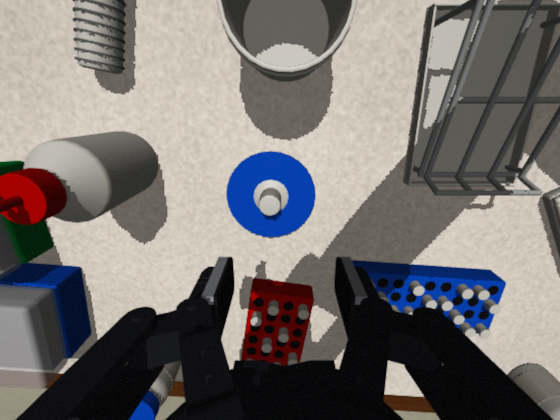

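The wrist view shows the lid at (271,195) with its knob at (270,203), clear of everything around it, and the pot at the top (287,30). I'm descending over the knob.

>>> {"op": "drive_tool", "data": {
  "motion": [
    [[-0.53,-0.42,3.2],[0,0,0],65],
    [[-0.53,-0.42,3.2],[0,0,0],65],
    [[-0.53,-0.42,3.2],[0,0,0],65],
    [[-0.53,-0.42,3.2],[0,0,0],65],
    [[0,0,0],[0,0,0],65],
    [[0,0,0],[0,0,0],65],
    [[0,0,0],[0,0,0],65]
  ]
}}

```text
t: 16.1
tcp_pos: [613.7, -299.0, 92.1]
ee_rot: [[-0.996, -0.087, 0.002], [-0.087, 0.996, -0.002], [-0.001, -0.002, -1.0]]
force: [0.4, 0.2, 0.6]
finger_gap: 55.6
finger_force: 0.0
```

```bash
for i in 1 2; do python3 d.py [612.7,-299.5,19]|head -1; python3 -c "
from h import *; cams.get_image('top')"; done; python3 d.py [612.7,-299.5,19]|head -1; sed -i 's/"w4.png"/0/' e.py; python3 e.py | grep -A2 wrist
```

```text
16.1 [ -29.1   32.7   60.1   -0.    87.  -124.1] [ 613.7 -299.    92.1] tool cm [ 0.1 -0.   7.3] 
16.15 [ -29.1   32.7   60.1   -0.    87.  -124.1] [ 614.  -299.4   93. ] tool cm [0.2 0.  7.4] 
16.2 [ -29.1   32.7   60.1   -0.    87.  -124.1] [ 614.1 -299.6   93.1] tool cm [0.2 0.1 7.4] 
wrist disc 11095 [ 611.9 -299.4   50.8]
 knob top [ 610.2 -301.1   48.2] R13 [ 612.4 -300.9]
 pot 0
```

Aligned within about 1 mm. Down and close.

>>> {"op": "drive_tool", "data": {
  "motion": [
    [[0.03,0,1.6],[0,0,0],65],
    [[0.03,0,1.6],[0,0,0],65],
    [[0.04,0,1.6],[0,0,0],65],
    [[0.03,0,1.3],[0,0,0],65],
    [[0,0,1.2],[0,0,0],65],
    [[0,0,0],[0,0,0],65],
    [[0,0,0],[0,0,0],10],
    [[0,0,0],[0,0,0],10],
    [[0,0,0],[0,0,0],10],
    [[0,0,0],[0,0,0],10],
    [[0,0,0],[0,0,0],10],
    [[0,0,0],[0,0,0],10],
    [[0,0,0],[0,0,0],10],
    [[0,0,0],[0,0,0],10]
  ],
  "force": 50
}}

```text
t: 17.52
tcp_pos: [612.1, -299.9, 17.7]
ee_rot: [[-0.996, -0.086, 0.001], [-0.086, 0.996, -0.001], [-0.001, -0.001, -1.0]]
force: [0.9, -0.3, 6.7]
finger_gap: 24.8
finger_force: 49.7
```

>>> {"op": "drive_tool", "data": {
  "motion": [
    [[0,0,-0.8],[0,0,0],10],
    [[0,0,-1.6],[0,0,0],10],
    [[0,0,-3],[0,0,0],10],
    [[0,0,-3],[0,0,0],10],
    [[0,0,-3],[0,0,0],10],
    [[0,0,-3],[0,0,0],10],
    [[0,0,-1.6],[0,0,0],10],
    [[1.5,0.15,0],[0,0,0],10],
    [[3.0,0.3,0],[0,0,0],10],
    [[3.0,0.3,0],[0,0,0],10],
    [[3.0,0.3,0],[0,0,0],10],
    [[3.0,0.3,0],[0,0,0],10],
    [[3.0,0.3,0],[0,0,0],10],
    [[1.5,0.15,0],[0,0,0],10],
    [[0,0,0],[0,0,0],10],
    [[0,0,0],[0,0,0],10],
    [[0,0,0],[0,0,0],10]
  ]
}}

```text
t: 18.93
tcp_pos: [431.1, -297.0, 176.5]
ee_rot: [[-0.996, -0.086, -0.001], [-0.086, 0.996, 0.0], [0.001, 0.0, -1.0]]
force: [-0.5, -0.1, -1.7]
finger_gap: 24.7
finger_force: 49.4
```

```bash
cat > g.py <<'E'
from m import *
for k in range(2):
  for n in("scene","wrist","top"):
    o=sensors.get_obs(); T=o["tcp_pos"]; im,d,K,M=shot(n,"g_%s.png"%n if k else None); P=cloud(d,K,M); hsv=cv2.cvtColor(im,cv2.COLOR_RGB2HSV); H,S,V=[hsv[...,i].astype(int) for i in range(3)]
    near=lambda x,y,r:(d>0)&(np.hypot(P[...,0]-x,P[...,1]-y)<r)
    m=near(T[0],T[1],75)&(H>100)&(H<130)&(S>110)&(P[...,2]>T[2]-25); p=P[m]
    print(n,o["tcp_pos"],o["finger_gap"])
    if len(p)>50:
        rr=np.hypot(p[:,0]-T[0],p[:,1]-T[1]);print("  disc n",len(p),circ(p[rr>48]),"z",np.median(p[:,2]))
        A=np.c_[p[:,:2]-T[:2],np.ones(len(p))]; g=np.abs(p[:,2]-np.median(p[:,2]))<6; print("  slope deg",np.degrees(np.linalg.lstsq(A[g],p[g,2],rcond=None)[0][:2]))
    m=near(429,-297,80)&(S<70)&(P[...,2]>95)&(P[...,2]<114)
    if m.sum()>40: print("  pot rim",m.sum(),circ(P[m]))
    m=near(429,-297,80)&(S<70)&(P[...,2]>15)&(P[...,2]<95)
    if m.sum()>40: q=P[m]; print("  pot wall R52",m.sum(),least_squares(lambda x:np.hypot(q[:,0]-x[0],q[:,1]-x[1])-x[2],[429,-297,52],loss="soft_l1").x)
E
python3 g.py
```

```text
scene [ 431.1 -297.   176.5] 24.712082284278658
  disc n 1039 [ 432.8 -296.9   52.3] z 170.5365222236785
  slope deg [-0.3  0.2]
  pot rim 277 [ 430.3 -295.8   49.8]
  pot wall R52 1162 [ 430.8 -295.4   48.8]
wrist [ 431.3 -297.   176.3] 24.733126507587063
  disc n 18664 [ 430.7 -297.8   51.8] z 171.4193627383031
  slope deg [-0.1  0.2]
  pot rim 1118 [ 428.9 -298.2   52. ]
  pot wall R52 386 [ 427.2 -298.2   50.3]
top [ 431.4 -296.9  176.2] 24.89193624404301
  disc n 308 [ 431.8 -295.2   51. ] z 171.3830251720002
  slope deg [-0.3  1.1]
  pot rim 45 [ 430.9 -302.6   56.2]
  pot wall R52 43 [ 428.1 -298.3   51.9]
scene [ 431.3 -296.9  176.1] 24.472958390170188
  disc n 1044 [ 433.3 -296.8   52.3] z 170.21843084910847
  slope deg [-0.2  0.2]
  pot rim 275 [ 430.4 -295.9   49.7]
  pot wall R52 1157 [ 430.9 -295.4   48.9]
wrist [ 431.3 -296.9  176.1] 24.87985813220015
  disc n 18690 [ 430.7 -297.7   51.9] z 171.18127044723101
  slope deg [-0.1  0.2]
  pot rim 1115 [ 428.9 -298.1   52. ]
  pot wall R52 386 [ 427.8 -298.2   50.9]
top [ 431.2 -296.9  176.1] 24.766655959355273
  disc n 311 [ 431.6 -295.4   50.9] z 171.47221534783125
  slope deg [0.2 0.4]
  pot wall R52 50 [ 428.1 -298.9   52.5]
```

>>> {"op": "drive_tool", "data": {
  "motion": [
    [[0.21,0.05,0],[0,0,0],10],
    [[0,0,0.8],[0,0,0],10],
    [[0,0,1.2],[0,0,0],10],
    [[0,0,1.2],[0,0,0],10],
    [[0,0,0.8],[0,0,0],10],
    [[0,0,0.4],[0,0,0],10],
    [[0,0,0.2],[0,0,0],10],
    [[0,0,0.2],[0,0,0],10],
    [[0,0,0.1],[0,0,0],10],
    [[0,0,0.1],[0,0,0],10],
    [[0,0,0.1],[0,0,0],10],
    [[0,0,0],[0,0,0],10],
    [[0,0,0],[0,0,0],10]
  ]
}}

```text
t: 20.32
tcp_pos: [428.6, -296.8, 125.6]
ee_rot: [[-0.996, -0.086, -0.001], [-0.086, 0.996, 0.0], [0.001, 0.0, -1.0]]
force: [0.1, 0.6, -1.4]
finger_gap: 24.4
finger_force: 49.4
```

```bash
python3 g.py | head -13; python3 d.py [0,0,0]|tail -1
```

```text
scene [ 428.6 -296.8  125.6] 24.415128632445438
  disc n 956 [ 430.7 -296.8   52.1] z 119.60178919082489
  slope deg [-0.3  0.2]
  pot rim 146 [ 428.6 -297.2   52.1]
  pot wall R52 748 [ 429.  -296.9   50.8]
wrist [ 428.6 -296.8  125.6] 24.697850665377604
  disc n 18889 [ 428.  -297.5   51.9] z 120.68112803298251
  slope deg [-0.1  0.1]
  pot rim 240 [ 432.1 -297.9   56.7]
  pot wall R52 910 [ 427.  -298.2   50.1]
top [ 428.6 -296.8  125.6] 24.505477011807596
  disc n 289 [ 428.9 -294.7   51.1] z 120.95830896426469
  slope deg [ 0.5 -0.7]
 [ 0.   0.  -1. ]] [ 0.1 -0.2 -1.2]
```

Plug is inside without contact, with about 4 mm left to go.

>>> {"op": "drive_tool", "data": {
  "motion": [
    [[0,0,0.1],[0,0,0],10],
    [[0,0,0.1],[0,0,0],10],
    [[0,0,0.08],[0,0,0],10],
    [[0,0,0.06],[0,0,0],10],
    [[0,0,0.05],[0,0,0],10],
    [[0,0,0],[0,0,0],10],
    [[0,0,0],[0,0,0],10]
  ]
}}

```text
t: 21.2
tcp_pos: [428.6, -296.8, 121.8]
ee_rot: [[-0.996, -0.086, -0.001], [-0.086, 0.996, -0.0], [0.001, 0.0, -1.0]]
force: [-1.8, 1.0, 2.2]
finger_gap: 24.5
finger_force: 49.6
```

>>> {"op": "drive_tool", "data": {
  "motion": [
    [[0,0,0.04],[0,0,0],10],
    [[0,0,0.04],[0,0,0],10],
    [[0,0,0],[0,0,0],10],
    [[0,0,0],[0,0,0],10]
  ]
}}

```text
t: 21.53
tcp_pos: [428.6, -296.9, 121.7]
ee_rot: [[-0.996, -0.086, -0.001], [-0.086, 0.996, -0.0], [0.001, -0.0, -1.0]]
force: [-3.7, 3.5, 6.4]
finger_gap: 24.9
finger_force: 50.1
```

Seated: force is rising and the height matches (122 expected). Release slowly, rise straight up and move clear.

>>> {"op": "drive_tool", "data": {
  "motion": [
    [[0,0,0],[0,0,0],33],
    [[0,0,0],[0,0,0],38],
    [[0,0,0],[0,0,0],50],
    [[0,0,0],[0,0,0],60],
    [[0,0,0],[0,0,0],65],
    [[0,0,0],[0,0,0],65],
    [[0,0,-1],[0,0,0],65],
    [[0,0,-2.5],[0,0,0],65],
    [[0,0,-3.5],[0,0,0],65],
    [[0,0,-3.5],[0,0,0],65],
    [[2,0,-3],[0,0,0],65],
    [[2,0,0],[0,0,0],65],
    [[0,0,0],[0,0,0],65],
    [[0,0,0],[0,0,0],65]
  ]
}}

```text
t: 22.7
tcp_pos: [388.6, -300.4, 256.8]
ee_rot: [[-0.996, -0.085, -0.0], [-0.085, 0.996, -0.001], [0.0, -0.001, -1.0]]
force: [-0.1, -0.3, -1.0]
finger_gap: 55.4
finger_force: 0.0
```

```bash
cat > f.py <<'E'
from m import *
for n in("scene","wrist"):
    im,d,K,M=shot(n,"f_%s.png"%n); P=cloud(d,K,M); hsv=cv2.cvtColor(im,cv2.COLOR_RGB2HSV); H,S,V=[hsv[...,i].astype(int) for i in range(3)]
    near=lambda x,y,r:(d>0)&(np.hypot(P[...,0]-x,P[...,1]-y)<r)
    p=P[near(429,-297,75)&(H>100)&(H<130)&(S>110)&(P[...,2]>80)&(P[...,2]<140)]
    if len(p)>50:
        rr=np.hypot(p[:,0]-429,p[:,1]+297); print(n,"disc",circ(p[rr>47]),"z",np.median(p[:,2]))
        g=np.abs(p[:,2]-np.median(p[:,2]))<5; print(" slope",np.degrees(np.linalg.lstsq(np.c_[p[g,:2]-[429,-297],np.ones(g.sum())],p[g,2],rcond=None)[0][:2]))
    p=P[near(429,-297,80)&(S<70)&(P[...,2]>15)&(P[...,2]<95)]; print(" pot wall",circ(p) if len(p)>50 else 0)
    p=P[near(600,136,45)&(H<20)&(S>110)&(P[...,2]>70)]
    if len(p)>50: print(" bottle",least_squares(lambda x:np.hypot(p[:,0]-x[0],p[:,1]-x[1])-27,[600,136],loss="soft_l1").x,"top z",np.percentile(p[:,2],99))
print(sensors.get_obs()["tcp_pos"])
E
python3 f.py
```

```text
scene disc [ 430.4 -297.3   51.6] z 115.2373320860558
 slope [-0.   0.1]
 pot wall [ 429.1 -296.9   50.7]
 bottle [600.  137.2] top z 147.68164521145604
wrist disc [ 428.1 -297.8   51.3] z 116.76343987363157
 slope [0.  0.1]
 pot wall [ 427.3 -298.2   50.5]
 bottle [599.9 135.9] top z 80.40689336627189
[ 389.1 -300.   255.3]
```

View pics/f_scene.png

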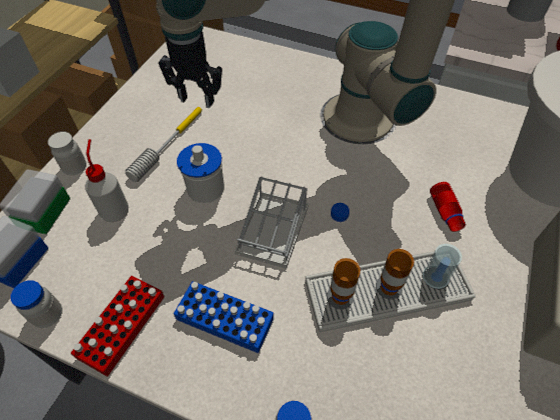

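The final view shows the lid level on the pot at (200,160), with its disc top at about 116 mm as it should be. The bottle stands on the peg at (345,280), everything else is in place and the robot is clear. Handing in.

```bash
python3 -c "
from plant import ticket; print(ticket.close_job())"
```

```text
the job is handed in; nothing more can be done
None
```

The amber bottle stands upside down on the free peg, the blue lid sits level on the soak pot, nothing else was disturbed in the final picture, and the job is handed in at about 23 s of the 66 s allowed; no verdict came back.

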